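Open the dial lock on the stake chest and hold it up

ROBOT

A 6-joint arm with a two-finger parallel gripper is mounted at the origin on the work surface. World frame = base frame: x ahead of the robot, y to its left, z up, the work surface at z = 0. Lengths are in m, angles in rad, forces in N, time in s.
With the tool pointing down it reaches from about 0.35 to 0.95 m from the base axis. Payload 17.4 kg.
Tool frame: the origin (TCP) lies at the very end of the fingers, on their centre line; the grasp point (between the pads) lies 19 mm behind it (manip.hold_point_z is the distance from the TCP to the grasp point, in m); y points along the fingers, x is the direction in which the jaws open and shut, and the axes are right-handed (so a half turn about y gives the same grasp; the last joint's range is limited). The gripper opens to 93 mm and grips with 3 to 60 N. Pads are 15 mm wide; open, the fingers measure 128 mm over their backs; the gripper's body (75 mm by 188 mm) begins 65 mm behind the grasp point.
Start: joints at [1.278, 0.116, 1.442, -0, 1.584, -0.038], TCP at [0.17, 0.653, 0.219] pointing down, gripper open.
Joint ranges: [-2.83, 2.83], [-0.83, 2.19], [0.07, 2.5], [-1.14, 4.28], [0.01, 3], [-2.97, 2.97]. Speed limits (rad/s): [1.89, 1.89, 2.22, 3.14, 3.14, 3.14].

INTERFACE

Orientations are given as a rotation vector (axis times angle).
In Python, from workcell import manip gives the robot as it stands.
- The arm moves only by the tool jog_arm, never from a script. Its argument "rows" is a list that holds one entry, the list of rows, each a list of 7 numbers: the shift along the tool's x, y, z in m, then the turn, a rotation vector about the tool's x, y, z in degrees, then the opening in per cent of the stroke, from 0 (shut) to 100 (fully open). In form: [[[dx, dy, dz, rx, ry, rz, grip], ...]]. A call has 1 to 20 rows; each row shifts and turns the pose as measured when the row begins, along the tool's axes as they then stand; what a row does not reach is not made up. A row lasts 1/8 s, in which the tool goes at most 62.5 mm and 10.7 degrees, less where a joint would pass 70% of its speed; a pose out of reach is approached as far as the arm can. A call is refused whole if a number of a shift passes 0.0625 or a number of a turn 10.7, either way. A call with a gripper value outside its range is refused whole. The fingers move at their own pace and stop on an object; "grip_force" is the grip in N (left out, the last holds). Time passes only in rows, so rows that do not move let the fingers close. It gives the time, the measured TCP pose, the force and the opening at its end, in the units of the state.
- manip.observe(): the state, without advancing time (a new reading comes with each control period).
- manip.read_camera(name): name is "scene" or "top" or "wrist"; returns a dict with "img" (480x640x3 uint8, red, green, blue), "vertical_fov" (degrees; the focal length in pixels is half the picture's height over the tangent of half this angle, whatever the lens; pixels are square), "cx", "cy" (the principal point, pixels), "T" (4x4, takes a point from camera to world coordinates). Camera axes: x right, y down, z forward; pixel columns grow to the right and rows downward; lengths in m; the calibration is good to about 2 mm. A picture is of the moment at which its call begins. There is no depth.
- manip.job_done(): hands the job in, once; it reports no verdict.
The state is a dict: "time_s": time; "joints": joint angles; "qd": joint speeds; "tau": joint torques, N m; "position": TCP position; "tcp_rot": TCP orientation; "contact_force": force on the tool from outside, world axes, zero at the start; "moment": the same for the moment, N m; "grip_width": opening from 0.0 (shut) to 1.0 (fully open).
Only numpy, scipy, OpenCV 4.12 (cv2) and the standard library are available. Lean on these libraries where they do the work, as an engineer would, in place of code of your own. Each camera call takes 0.05 s, during which the arm holds its last target.

TASK

Turn the dial of the brass lock clockwise, click by click, until its red pointer has clicked in at the long white mark beside the shackle, then pull the shackle straight up as far as it goes. Draw the opened lock out from under the chest's hasp strap towards the front and finish while still holding it up, open, upright and still, a good 10 cm above the step it lay on and touching nothing else. Leave the hammer, the copper bowl and the amber jar where they are.

Things in the scene. Friction and masses are not known exactly. Their poses are not given: they have to be found in the camera images.
- chest: fixed green chest, wooden step in front. Origin on the table below the seated lock's middle; x points from the open front to the chest. Step: x -100..100 mm, 90 wide, top 55 mm above the table; chest x 100..307, y +-140, 106 mm high. Two rails along x, 16 mm high, stand on the step 1.7 mm beside the lock's sides: it can slide only along x, out at the front (-x).
- strap_tip (a point): front end, top face, of the flat aluminium hasp strap (chest frame x +24 mm, 99 mm above the table): 40 mm wide, 5 thick, running from here back to the chest, 3 mm above the lock's case. The short leg of the shut shackle stands in its 15 mm square hole (chest x +50 mm).
- lock_center (a point): centre of the brass case, 140 x 56 x 36 mm, about 0.5 kg in all, balanced roughly below the shackle. x axis from dial to shackle (as the chest's x at the start). On top: dial axis at x -45 mm, shackle's long leg at x +5, short leg at x +50, both at y 0. Once the shackle is open, the case must slide 46 mm or more to the front (-x) to clear the strap; then it can be lifted.
- dial_grip (a point): middle of the dial's black wing grip, on its vertical axis, 27 mm above the case. The grip is a bar 40 mm long, 12 thick, from 5 to 36 mm above the case, on a disc 47 mm across; x axis along the bar to its red pointer end. Dial axis to the face of the long shackle leg: 45 mm.
- dial (a joint): rad, counter-clockwise from above; 0 = red pointer towards the shackle at the long white mark, the only place where the shackle is free (to about 0.12 rad either side). Starts 1 to 3 clicks positive, so turn clockwise. It clicks into rest every 0.524 rad (30 degrees), drawn in by a spring (about 0.08 Nm). Range -1.5..2.4, no stop at 0.
- shackle_grip (a point): centre of the shackle's level steel crossbar (round, 9 mm thick, straight for 29 mm along the lock's x axis), 47 mm above the top of the case when shut. This point rides with the shackle.
- shackle (a joint): how far the shackle is pulled up, m: 0 shut, 0.028 fully open at its stop (some 2 N of friction; stays where left); pulled further it lifts the lock with it. Fully open, its short leg is 10 mm above the strap. Locked shut unless the dial is at 0.
- hammer_mid (a point): small hammer with a wooden handle, 240 mm long, lying on the table to the right of the chest (bystander)
- bowl: copper bowl, 100 mm wide, 40 mm high, on the chest's lid; origin at the centre of its underside (bystander)
- jar: amber glass jar, 64 mm wide, 85 mm high, on the table to the left of the chest; origin at the centre of its underside (bystander)
Mind the look-alikes: they are no part of the job. What is shaped like the part that bears lock_center but green or purple is not meant.

How it is judged:
By the outcome, as a careful person would: the job done as asked, in the order asked, and still so for the second after the job is handed in, while the arm keeps its last pose, push and grip.
It also fails if it takes over 51 s, if anything falls off the work surface, if the arm or the gripper's body presses on something with over 40 N, if the wrist force passes 120 N, or if a joint passes its speed limit or range.

## Working session

There is one attempt and no reset: what is moved stays moved. The work goes in short steps, Python scripts to look and compute and a tool call to move; the robot and the scene stay as the last step left them, time stands still between calls to the robot, and variables do not carry over. Pictures are saved under pics/ and viewed, and the job is handed in when it is done.

Besides the shell and the picture viewer there is one more tool, called as name([rows], argument=value, ...), one row to a line, values as JSON. jog_arm: Moves the arm, as the interface text tells. Its arguments: {"type":"object","properties":{"rows":{"type":"array","items":{"type":"array","items":{"type":"array","items":{"type":"number"}}}},"grip_force":{"type":"number"}},"required":["rows"]}

```bash
mkdir -p pics; ls; python3 - <<'E'
from workcell import manip
import cv2,numpy as np
print(manip.observe()); print(manip.hold_point_z)
for n in ["scene","top","wrist"]:
    c=manip.read_camera(n); cv2.imwrite(f"pics/{n}0.png",c["img"][:,:,::-1]); print(n,c["vertical_fov"],c["cx"],c["cy"]); print(np.round(c["T"],4).tolist())
E
```

```text
pics
{'time_s': 0.0, 'joints': array([ 1.27822757e+00,  1.16493084e-01,  1.44223866e+00,  9.66207954e-06,
        1.58400184e+00, -3.77840000e-02]), 'qd': array([-0.00021214, -0.00126527, -0.00104837,  0.00043857,  0.00468282,
       -0.00027362]), 'tau': array([ 3.43008760e-04, -7.21267247e+01, -6.22595000e+01,  7.80185591e-02,
        2.41703878e-02, -9.41476810e-05]), 'position': array([0.17006409, 0.65302357, 0.21791692]), 'tcp_rot': array([-1.31968655, -1.01880409,  1.02036137]), 'contact_force': array([-0.0030874 ,  0.96536608, -0.30831998]), 'moment': array([0.01707905, 0.02719456, 0.06468722]), 'grip_width': 1.0021104253020858}
0.0188
scene 42.69336612847202 331.28012727444184 250.28791654173529
[[-0.4106, 0.7365, -0.5376, 1.2736], [0.9118, 0.3285, -0.2463, 0.3295], [-0.0048, -0.5913, -0.8065, 1.1626], [0.0, 0.0, 0.0, 1.0]]
top 45.358013141037944 321.4873990531451 233.53323835960572
[[-0.0161, -0.9961, 0.0866, 0.5017], [-0.9998, 0.0151, -0.0121, 0.0211], [0.0107, -0.0867, -0.9962, 1.4227], [0.0, 0.0, 0.0, 1.0]]
wrist 66.1447923515493 319.5276739707238 237.9211296407579
[[0.2519, 0.9244, 0.2865, 0.0906], [0.9677, -0.24, -0.0768, 0.6749], [-0.0022, 0.2966, -0.955, 0.3835], [0.0, 0.0, 0.0, 1.0]]
```

View pics/scene0.png

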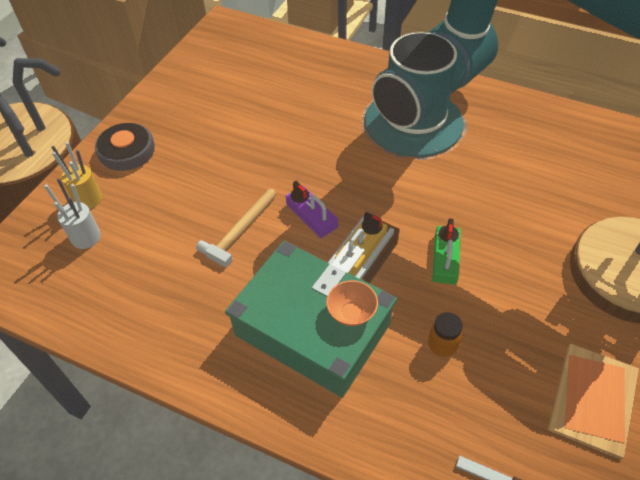

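View pics/top0.png

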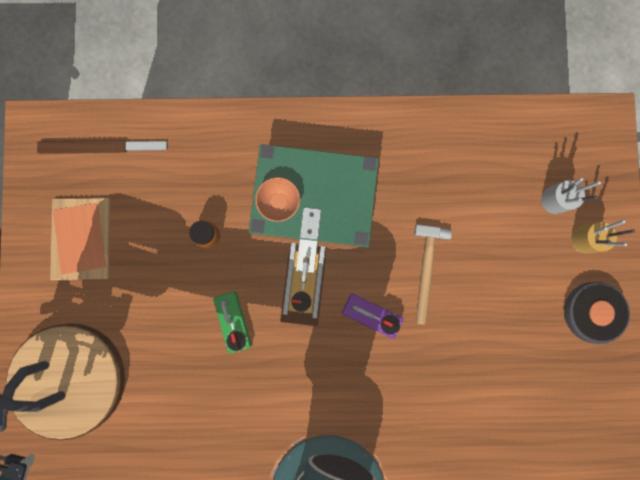

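View pics/wrist0.png

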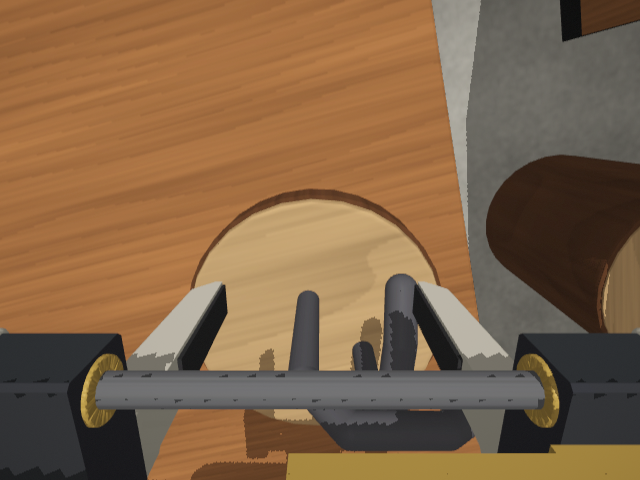

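```bash
cat > h.py <<'E'
import numpy as np,cv2
from workcell import manip
from scipy.spatial.transform import Rotation as R
def cam(n): return manip.read_camera(n)
def F(c): return 240/np.tan(np.radians(c["vertical_fov"]/2))
def ray(c,u,v):
    d=np.array([(u-c["cx"])/F(c),(v-c["cy"])/F(c),1.0]); T=np.array(c["T"]); return T[:3,3],T[:3,:3]@d
def plane(c,u,v,z):
    o,d=ray(c,u,v); return o+d*(z-o[2])/d[2]
def proj(c,p):
    T=np.array(c["T"]); q=T[:3,:3].T@(np.array(p)-T[:3,3]); return np.array([c["cx"]+F(c)*q[0]/q[2],c["cy"]+F(c)*q[1]/q[2]])
def tri(rs):
    A=0;b=0
    for o,d in rs:
        d=d/np.linalg.norm(d);P=np.eye(3)-np.outer(d,d);A=A+P;b=b+P@o
    return np.linalg.solve(A,b)
def crop(c,x0,y0,w,h,k,name):
    im=c["img"][y0:y0+h,x0:x0+w,::-1]; cv2.imwrite("pics/"+name,cv2.resize(im,None,fx=k,fy=k,interpolation=cv2.INTER_CUBIC))
E
python3 - <<'E'
from h import *
t=cam("top");crop(t,240,130,150,200,3,"t1.png")
s=cam("scene");crop(s,220,170,200,230,2.6,"s1.png") if 0 else crop(s,280,190,140,130,5,"s1.png") if 0 else crop(s,300,195,120,120,5,"s1.png")
E
```

```text
(no output)
```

View pics/t1.png

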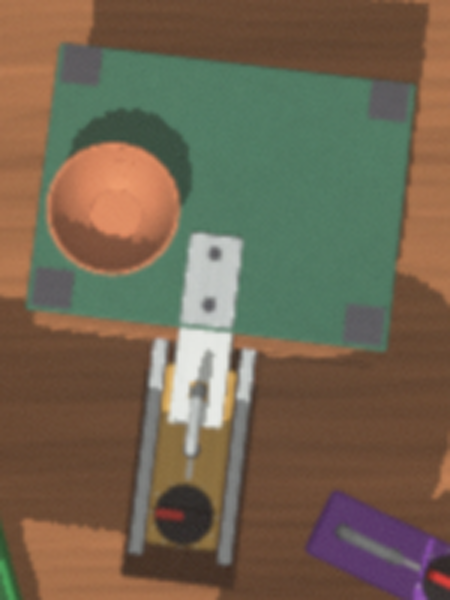

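View pics/s1.png

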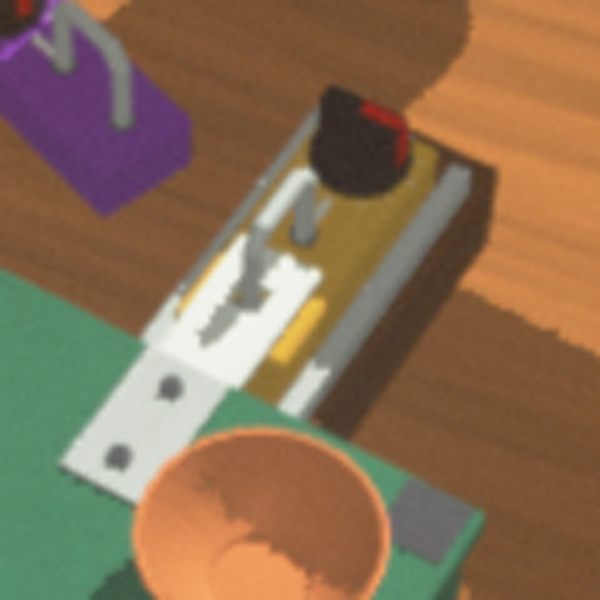

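```bash
python3 - <<'E'
from h import *
t=cam("top");s=cam("scene")
P=lambda u,v,z:plane(t,240+(u+.5)/3-.5,130+(v+.5)/3-.5,z)
c=[P(62,44,.106),P(415,85,.106),P(387,350,.106),P(28,308,.106)]
for q in c: print(q)
print([np.linalg.norm(c[i]-c[(i+1)%4]) for i in range(4)])
# corners in chest frame: (307,140),(307,-140),(100,-140),(100,140)
m=np.array([[.307,.14],[.307,-.14],[.1,-.14],[.1,.14]]);w=np.array(c)[:,:2]
H=(m-m.mean(0)).T@(w-w.mean(0));ang=np.arctan2(H[0,1]-H[1,0],H[0,0]+H[1,1])
Rm=np.array([[np.cos(ang),-np.sin(ang)],[np.sin(ang),np.cos(ang)]]);o=w.mean(0)-Rm@m.mean(0)
print("ang",np.degrees(ang),"o",o,"res",w-(m@Rm.T+o))
W=lambda x,y,z:np.r_[Rm@[x,y]+o,z]
for nm,p in dict(dial=(-.045,0,.127),sh=(.0275,0,.1425),tipL=(.024,.02,.099),tipR=(.024,-.02,.099),stepL=(-.1,.045,.055),stepR=(-.1,-.045,.055)).items():
  w=W(*p); print(nm,w, "top",proj(t,w),((proj(t,w)-[240,130])+.5)*3-.5,"scene crop",((proj(s,w)-[300,195])+.5)*5-.5)
# dial from red/black
E
```

```text
[0.82692891 0.1443126  0.106     ]
[ 0.79083549 -0.12937488  0.106     ]
[ 0.58497013 -0.10281777  0.106     ]
[0.62144036 0.17174478 0.106     ]
[np.float64(0.2760571908635169), np.float64(0.2075712643854089), np.float64(0.2769741359574365), np.float64(0.20731151979859294)]
ang -7.517316950583666 o [0.50429273 0.04758924] res [[-4.08865434e-05 -1.90985728e-03]
 [ 4.96932030e-04  1.99616300e-03]
 [-1.47525200e-04  1.47232363e-03]
 [-3.08520287e-04 -1.55862935e-03]]
dial [0.45967949 0.0534764  0.127     ] top [301.15251756 302.61282396] [184.45755269 518.83847189] scene crop [358.64079445 100.16666147]
sh [0.53155638 0.04399153 0.1425    ] top [304.82568553 270.25168486] [195.47705658 421.75505459] scene crop [275.3341913  190.06177768]
tipL [0.53070298 0.06427753 0.099     ] top [296.35128721 271.19930714] [170.05386162 424.59792142] scene crop [316.87657744 265.83627896]
tipR [0.52546994 0.02462131 0.099     ] top [313.63051557 273.2052457 ] [221.8915467  430.61573709] scene crop [237.16205957 227.12530134]
stepL [0.41103936 0.10528506 0.055     ] top [280.18423217 322.73772488] [121.55269651 579.21317464] scene crop [495.39426683 160.86906379]
stepR [0.39926503 0.01605858 0.055     ] top [318.11510334 327.13882766] [235.34531001 592.41648297] scene crop [325.65696433  82.2073515 ]
```

```bash
python3 - <<'E'
from h import *
o=manip.observe();M=R.from_rotvec(o["tcp_rot"]).as_matrix();print(np.round(M,3),o["time_s"])
a=np.radians(-7.5);print("chest x",np.cos(a),np.sin(a))
T=np.array(cam("wrist")["T"]); print("cam in tool",M.T@(T[:3,3]-o["position"]),M.T@T[:3,:3])
E
```

```text
[[ 0.252 -0.    -0.968]
 [ 0.968 -0.     0.252]
 [-0.    -1.     0.   ]] 0.35
chest x 0.9914448613738104 -0.13052619222005157
cam in tool [ 0.00101215 -0.16556833  0.08243166] [[ 9.99999300e-01  4.82147876e-04 -1.08066432e-03]
 [ 1.17505040e-03 -2.96660912e-01  9.54982158e-01]
 [ 1.39851757e-04 -9.54982760e-01 -2.96661270e-01]]
```

jog_arm([
  [[0,-0.004,0,0,10.4,0,38],[0,-0.004,0,0,10.4,0,38],[0,-0.004,0,0,10.4,0,38],[0,-0.004,0,0,10.4,0,38],[0,-0.004,0,0,10.4,0,38],[0,-0.004,0,0,10.4,0,38],[0,-0.004,0,0,10.4,0,38],[0,0,0,0,10.1,0,38]],
])

```text
time_s: 1.4
position: [0.1701, 0.6531, 0.2473]
tcp_rot: [-1.567, 0.138, -0.138]
contact_force: [0.4, -0.2, 0.1]
grip_width: 0.382
```

jog_arm([
  [[0.0305,0,-0.0464,0,0,0,38],[0.0305,0,-0.0464,0,0,0,38],[0.0305,0,-0.0464,0,0,0,38],[0.0305,0,-0.0464,0,0,0,38],[0.0305,0,-0.0464,0,0,0,38],[0.0305,0,-0.0464,0,0,0,38],[0.0305,0,-0.0464,0,0,0,38],[0.0305,0,-0.0464,0,0,0,38],[0.0305,0,-0.0464,0,0,0,38],[0.0305,0,-0.0464,0,0,0,38],[0.0305,0,-0.0464,0,0,0,38],[0.0305,0,-0.0464,0,0,0,38]],
])

```text
time_s: 2.9
position: [0.4358, 0.0234, 0.2484]
tcp_rot: [-1.566, 0.132, -0.141]
contact_force: [0.2, 0.6, -0.3]
grip_width: 0.376
```

```bash
python3 - <<'E'
from h import *
o=manip.observe();M=R.from_rotvec(o["tcp_rot"]).as_matrix();print(o["position"],np.degrees(np.arctan2(M[1,0],M[0,0])),np.round(M,3)[:,1],o["joints"],o["grip_width"],o["time_s"])
w=cam("wrist");cv2.imwrite("pics/w1.png",w["img"][:,:,::-1])
E
```

```text
[0.43583982 0.02339324 0.2484366 ] -9.952479407911643 [ 0.006  0.    -1.   ] [-4.92212894e-03 -4.30088566e-01  1.87783042e+00  1.27247695e-04
  1.68792720e+00  1.68793393e-01] 0.3758110349526969 2.9
```

View pics/w1.png

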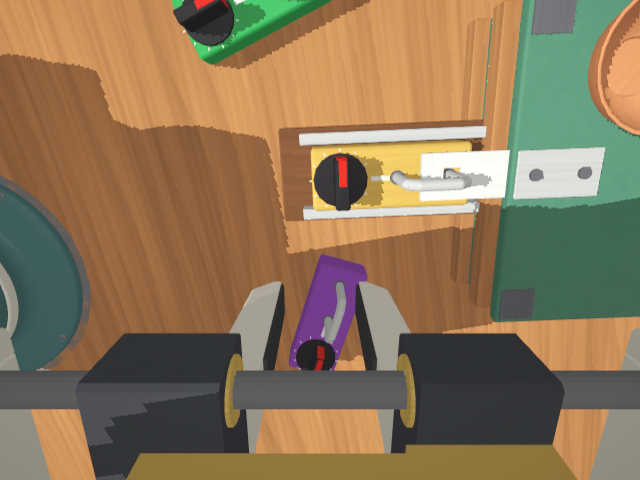

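```bash
python3 - <<'E'
from h import *
w=cam("wrist");crop(w,275,115,200,115,4,"w2.png")
E
```

```text
(no output)
```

View pics/w2.png

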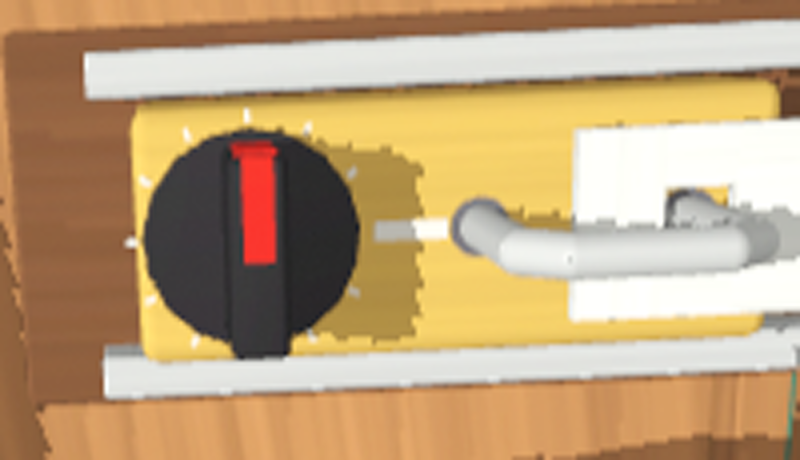

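```bash
python3 - <<'E'
from h import *
w=cam("wrist")
P=lambda u,v,z:plane(w,275+(u+.5)/4-.5,115+(v+.5)/4-.5,z)
for n,(u,v,z) in dict(disc=(251,236,.096),discL=(145,236,.096),discR=(358,236,.096),tipL=(575,130,.099),tipR=(570,320,.099),caseL=(133,102,.091),leg=(478,228,.091),redtopL=(241,157,.127),redtopR=(275,155,.127),bartail=(261,357,.127),barA=(520,250,.138),barB=(745,246,.138)).items(): print(n,np.round(P(u,v,z),4))
a=P(575,130,.099);b=P(570,320,.099);d=a-b;print(np.linalg.norm(d),np.degrees(np.arctan2(d[1],d[0]))-90,(a+b)/2)
# lid corner
c1=plane(w,492,320,.106);print("lid corner",c1)
a1=plane(w,409,199.5,.091)
E
```

```text
disc [0.4604 0.0601 0.096 ]
discL [0.4381 0.0641 0.096 ]
discR [0.483 0.056 0.096]
tipL [0.5301 0.07   0.099 ]
tipR [0.5251 0.0304 0.099 ]
caseL [0.4406 0.0916 0.091 ]
leg [0.5093 0.0523 0.091 ]
redtopL [0.4601 0.0794 0.127 ]
redtopR [0.4665 0.0786 0.127 ]
bartail [0.4576 0.0405 0.127 ]
barA [0.5081 0.0544 0.138 ]
barB [0.5495 0.0476 0.138 ]
0.039937907695771095 -7.20782238196044 [0.52763637 0.05023384 0.099     ]
lid corner [ 0.58098736 -0.09959834  0.106     ]
```

jog_arm([
  [[0.009,0.02,0.019,0,-1.3,0,38],[0.009,0.02,0.019,0,-1.3,0,38],[0,0.025,0,0,0,0,38],[0,0,0,0,0,0,38],[0,0,0,0,0,0,38]],
])

```text
time_s: 3.68
position: [0.46, 0.0627, 0.1836]
tcp_rot: [-1.567, 0.095, -0.106]
contact_force: [-0.1, -1.1, -0.3]
grip_width: 0.38
```

```bash
cat > look.py <<'E'
from h import *
import sys
o=manip.observe();M=R.from_rotvec(o["tcp_rot"]).as_matrix();print(np.round(o["position"],4),"hd",np.degrees(np.arctan2(M[1,0],M[0,0])),np.round(M,3)[:,1],o["joints"].round(3),o["grip_width"],o["time_s"],o["contact_force"].round(1))
w=cam("wrist");cv2.imwrite("pics/"+sys.argv[1],w["img"][:,:,::-1])
print("tcp proj",proj(w,o["position"]),"grasp",proj(w,o["position"]-M[:,1]*.0188))
E
python3 look.py w3.png
```

```text
[0.46   0.0627 0.1836] hd -7.338383670061724 [ 0.007  0.001 -1.   ] [ 8.000e-02 -3.530e-01  1.926e+00  1.000e-03  1.561e+00  2.080e-01] 0.38020858674918007 3.675 [-0.1 -1.1 -0.3]
tcp proj [317.97306766 300.13075505] grasp [317.76634326 319.41223132]
```

View pics/w3.png

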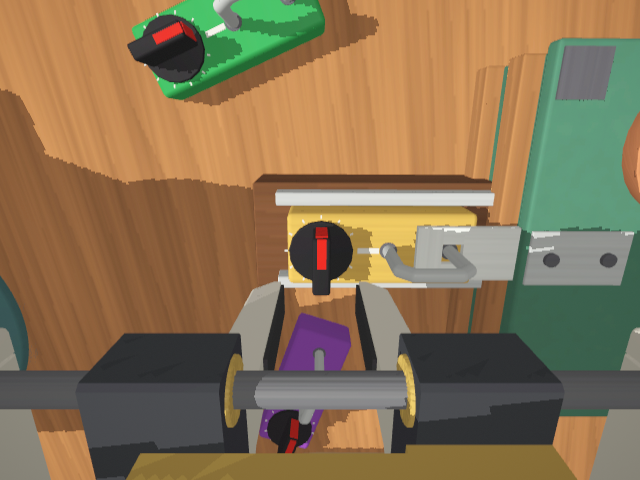

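```bash
python3 - <<'E'
from h import *
w=cam("wrist");crop(w,260,170,200,140,4,"w4.png")
s=cam("scene");t=cam("top");crop(s,300,195,120,120,5,"s2.png")
P=lambda u,v,z:plane(s,300+(u+.5)/5-.5,195+(v+.5)/5-.5,z)
print("scene tips",P(322,270,.099),P(248,236,.099))
E
```

```text
scene tips [0.5318646  0.06714295 0.099     ] [0.52799238 0.03083287 0.099     ]
```

View pics/w4.png

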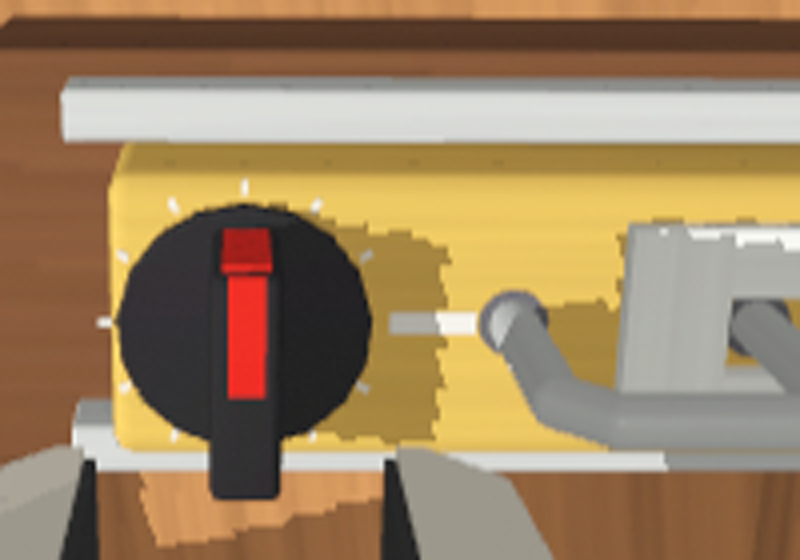

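View pics/s2.png

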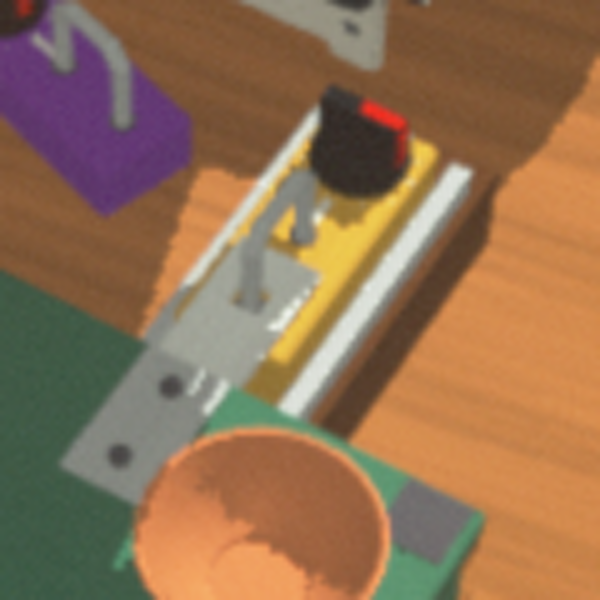

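```bash
python3 - <<'E'
from h import *
w=cam("wrist");o=manip.observe();M=R.from_rotvec(o["tcp_rot"]).as_matrix()
P=lambda u,v,z:plane(w,260+(u+.5)/4-.5,170+(v+.5)/4-.5,z)
for n,(u,v,z) in dict(disc=(245,325,.096),red=(246,272,.127),tail=(245,497,.127),tl=(210,497,.127),tr=(281,497,.127),leg=(512,325,.091),tip=(618,392,.099),tipL=(630,225,.099)).items():
  p=P(u,v,z);print(n,np.round(p,4),"tool",np.round(M.T@(p-o["position"]),4))
E
```

```text
disc [0.4618 0.0572 0.096 ] tool [ 0.0017  0.0871 -0.0047]
red [0.4642 0.0768 0.127 ] tool [0.0018 0.0562 0.015 ]
tail [0.4591 0.0381 0.127 ] tool [ 0.0016  0.0561 -0.024 ]
tl [0.4533 0.0389 0.127 ] tool [-0.0041  0.0561 -0.0239]
tr [0.465  0.0373 0.127 ] tool [ 0.0076  0.0561 -0.024 ]
leg [0.5108 0.049  0.091 ] tool [ 0.0513  0.0925 -0.0066]
tip [0.5278 0.0365 0.099 ] tool [ 0.0698  0.0846 -0.0167]
tipL [0.5315 0.0679 0.099 ] tool [0.0695 0.0846 0.0149]
```

jog_arm([
  [[0.0017,0.01,-0.005,0,0,0,38],[0,0.025,0,0,0,0,38],[0,0.025,0,0,0,0,38],[0,0.0,0,0,0,0,38],[0,0,0,0,0,0,38]],
])

```text
time_s: 4.55
position: [0.462, 0.0552, 0.1214]
tcp_rot: [-1.567, 0.096, -0.109]
contact_force: [0.6, -0.3, -0.1]
grip_width: 0.382
```

```bash
python3 look.py w5.png
```

```text
[0.462  0.0552 0.1214] hd -7.471778787532795 [ 0.008  0.001 -1.   ] [ 0.064 -0.322  2.004  0.     1.451  0.194] 0.3815731845666214 4.55 [ 0.6 -0.3 -0.1]
tcp proj [317.92522608 300.09110476] grasp [317.7168065  319.36234631]
```

View pics/w5.png

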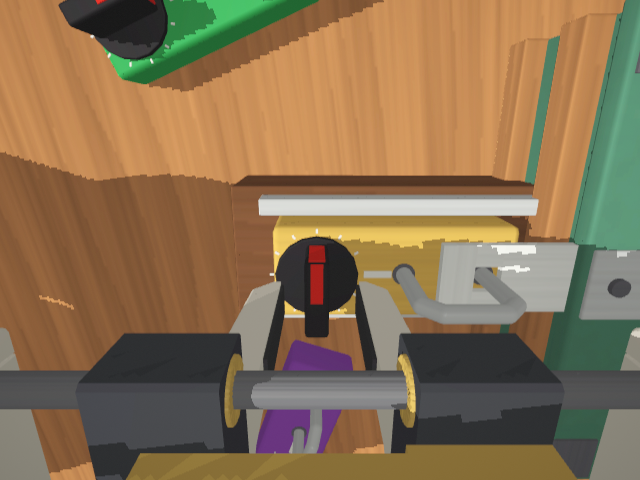

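```bash
python3 - <<'E'
from h import *
w=cam("wrist");o=manip.observe();M=R.from_rotvec(o["tcp_rot"]).as_matrix()
for u,v,z in [(317,263,.127),(317,337,.127),(317,275,.096)]:
  p=plane(w,u,v,z);print(np.round(p,4),"tool",np.round(M.T@(p-o["position"]),4))
E
```

```text
[0.4644 0.077  0.127 ] tool [-0.0005 -0.0054  0.0218]
[0.4592 0.038  0.127 ] tool [-0.0005 -0.0055 -0.0175]
[0.4619 0.058  0.096 ] tool [-0.0007  0.0256  0.0026]
```

jog_arm([
  [[-0.0005,0.01,0.002,0,0,0,38],[0,0.01,0,0,0,0,38],[0,0.0,0,0,0,0,38]],
])

```text
time_s: 5.03
position: [0.4623, 0.0576, 0.101]
tcp_rot: [-1.567, 0.094, -0.11]
contact_force: [-0.3, 0.1, 0.9]
grip_width: 0.379
```

jog_arm([
  [[0,0,0,0,0,0,20],[0,0,0,0,0,0,12],[0,0,0,0,0,0,0],[0,0,0,0,0,0,0],[0,0,0,0,0,0,0]],
], grip_force=15)

```text
time_s: 5.65
position: [0.4623, 0.0576, 0.1013]
tcp_rot: [-1.567, 0.094, -0.11]
contact_force: [0.4, -0.1, -0.8]
grip_width: 0.129
```

```bash
python3 look.py w6.png
```

```text
[0.4623 0.0576 0.1013] hd -7.453187464817391 [ 0.01   0.001 -1.   ] [ 0.069 -0.308  2.027  0.     1.413  0.199] 0.12907383687796956 5.65 [ 0.4 -0.1 -0.8]
tcp proj [317.93434771 300.09851503] grasp [317.72617409 319.37426198]
```

View pics/w6.png

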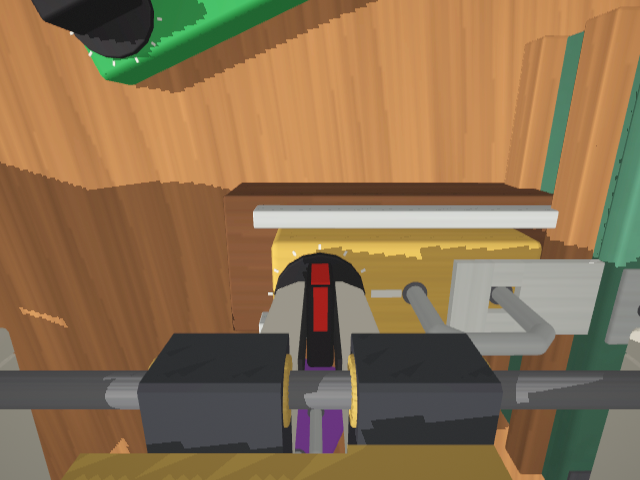

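jog_arm([
  [[0,0,0,0,6,0,0],[0,0,0,0,6,0,0],[0,0,0,0,6,0,0],[0,0,0,0,6,0,0],[0,0,0,0,6,0,0],[0,0,0,0,0,0,0],[0,0,0,0,0,0,0]],
])

```text
time_s: 6.58
position: [0.463, 0.0578, 0.1014]
tcp_rot: [-1.502, 0.512, -0.529]
contact_force: [-1.1, -0.6, -0.4]
grip_width: 0.131
```

```bash
python3 look.py w7.png
```

```text
[0.463  0.0578 0.1014] hd -38.14515084283698 [ 0.011  0.001 -1.   ] [ 6.900e-02 -3.080e-01  2.026e+00  1.000e-03  1.411e+00  7.350e-01] 0.13090468425613094 6.575 [-1.1 -0.6 -0.4]
tcp proj [318.89304054 300.6406553 ] grasp [318.81806776 319.97186393]
```

View pics/w7.png

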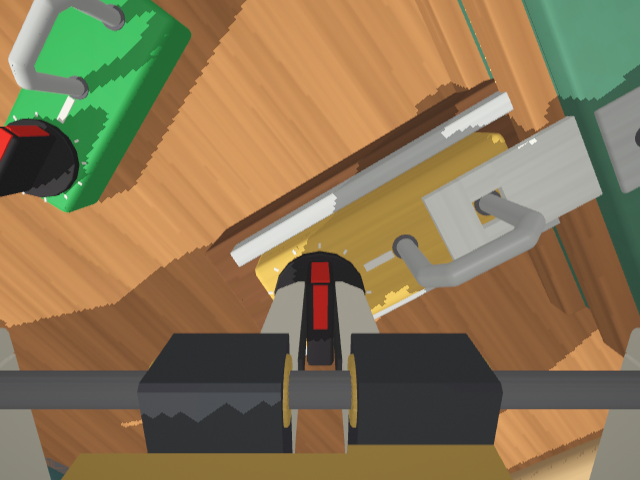

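jog_arm([
  [[0,0,0,0,6,0,0],[0,0,0,0,6,0,0],[0,0,0,0,6,0,0],[0,0,0,0,6,0,0],[0,0,0,0,5,0,0],[0,0,0,0,0,0,0],[0,0,0,0,0,0,0]],
])

```text
time_s: 7.5
position: [0.4632, 0.0574, 0.1015]
tcp_rot: [-1.364, 0.903, -0.92]
contact_force: [-0.2, -0.8, -1.3]
grip_width: 0.126
```

```bash
python3 look.py w8.png
```

```text
[0.4632 0.0574 0.1015] hd -67.2908065854619 [ 0.012  0.    -1.   ] [ 6.900e-02 -3.080e-01  2.026e+00 -1.000e-03  1.411e+00  1.244e+00] 0.12645224427431445 7.5 [-0.2 -0.8 -1.3]
tcp proj [319.97629894 300.68691202] grasp [320.04738786 320.01727924]
```

jog_arm([
  [[0,0,0,0,6,0,0],[0,0,0,0,6,0,0],[0,0,0,0,6,0,0],[0,0,0,0,6,0,0],[0,0,0,0,6,0,0],[0,0,0,0,0,0,0],[0,0,0,0,0,0,0]],
])

```text
time_s: 8.43
position: [0.4632, 0.0567, 0.1015]
tcp_rot: [-1.137, 1.294, -1.31]
contact_force: [0.6, 0.0, -1.3]
grip_width: 0.129
```

```bash
python3 look.py w9.png
```

```text
[0.4632 0.0567 0.1015] hd -97.41698664310476 [ 0.012 -0.002 -1.   ] [ 0.069 -0.308  2.026 -0.003  1.411  1.769] 0.12901696098271279 8.425 [ 0.6  0.  -1.3]
tcp proj [320.92217747 300.24831627] grasp [321.11998527 319.53124412]
```

View pics/w9.png

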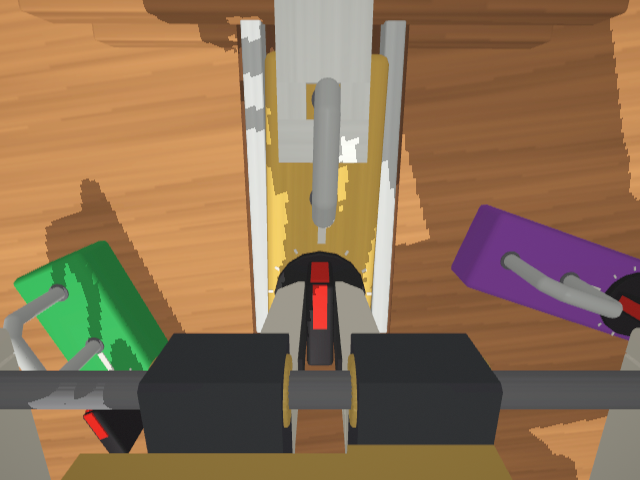

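jog_arm([
  [[0,0,0,0,0,0,38],[0,0,0,0,0,0,38],[0,0,0,0,0,0,38],[0,-0.03,0,0,0,0,38],[0,-0.04,0,0,0,0,38],[0,0,0,0,0,0,38],[0,0,0,0,0,0,38]],
])

```text
time_s: 9.35
position: [0.4621, 0.0572, 0.173]
tcp_rot: [-1.138, 1.292, -1.307]
contact_force: [0.5, -0.2, -0.2]
grip_width: 0.384
```

```bash
python3 look.py w10.png
```

```text
[0.4621 0.0572 0.173 ] hd -97.21720121450255 [ 0.012 -0.001 -1.   ] [ 0.069 -0.349  1.94  -0.002  1.538  1.766] 0.38396386094827234 9.35 [ 0.5 -0.2 -0.2]
tcp proj [320.91380921 300.24165641] grasp [321.11114556 319.52071058]
```

View pics/w10.png

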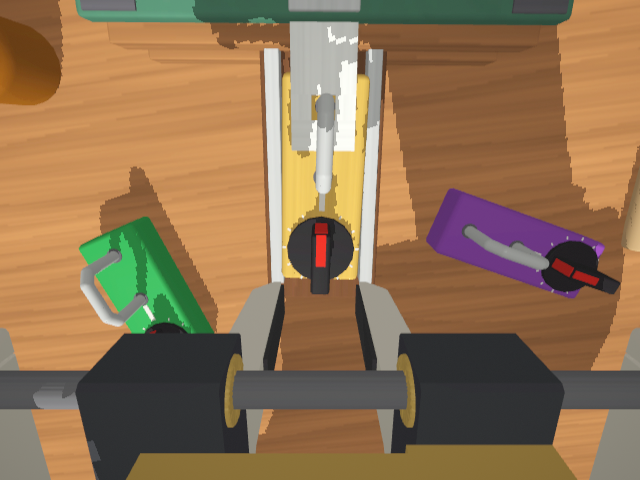

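```bash
python3 - <<'E'
from h import *
w=cam("wrist");o=manip.observe();M=R.from_rotvec(o["tcp_rot"]).as_matrix()
crop(w,250,60,150,240,2.5,"w11.png")
Q=[]
for n,u,v,z in [("red",321,236,.127),("tail",320,292,.127),("disc",320,249,.096),("shfar",325.5,105,.138),("shnear",323,178,.138),("tipL",292,151,.099),("tipR",356,150,.099)]:
  p=plane(w,u,v,z);Q.append(p);print(n,np.round(p,4),"tool",np.round(M.T@(p-o["position"]),4))
for a,b in [(0,1),(3,4),(5,6)]:
  d=Q[a]-Q[b];print(np.degrees(np.arctan2(d[1],d[0])),np.linalg.norm(d))
E
```

```text
red [0.4818 0.0545 0.127 ] tool [0.0002 0.0461 0.0193]
tail [0.4454 0.0597 0.127 ] tool [-0.0004  0.0457 -0.0175]
disc [0.4635 0.0573 0.096 ] tool [-0.0003  0.0769  0.0004]
shfar [0.5545 0.0431 0.138 ] tool [0.0024 0.036  0.093 ]
shnear [0.5175 0.0489 0.138 ] tool [0.0012 0.0355 0.0556]
tipL [0.5319 0.0667 0.099 ] tool [-0.0182  0.0747  0.0671]
tipR [0.5274 0.0262 0.099 ] tool [0.0226 0.0747 0.0678]
-8.12962495901512 0.03676880943530671
-9.02958384285803 0.03748128025683446
83.65705893543884 0.040737965433126196
```

View pics/w11.png

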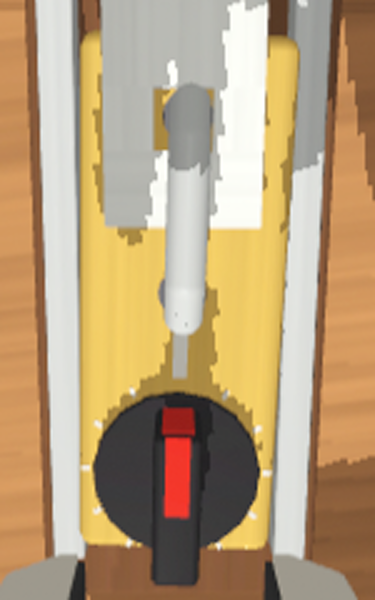

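jog_arm([
  [[0.0008,0,0.0365,0,0.3,0,38],[0.0008,0,0.0365,0,0,0,38],[0,0.025,0,0,0,0,38],[0,0,0,0,0,0,38],[0,0,0,0,0,0,38]],
])

```text
time_s: 10.07
position: [0.5357, 0.0459, 0.1455]
tcp_rot: [-1.139, 1.299, -1.309]
contact_force: [-0.4, -0.6, 0.3]
grip_width: 0.379
```

```bash
python3 look.py w12.png
```

```text
[0.5357 0.0459 0.1455] hd -97.5048562120211 [ 0.008 -0.001 -1.   ] [ 3.900e-02 -1.620e-01  1.834e+00 -1.000e-03  1.462e+00  1.741e+00] 0.3793424420099918 10.075 [-0.4 -0.6  0.3]
tcp proj [320.91705898 300.22606635] grasp [321.11469868 319.50588779]
```

View pics/w12.png

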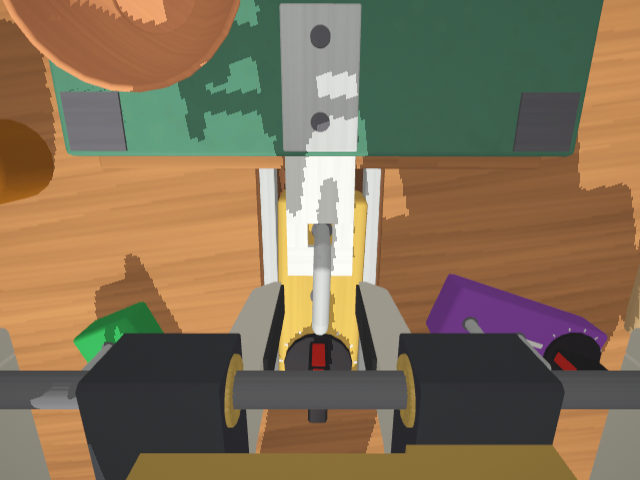

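```bash
python3 - <<'E'
from h import *
w=cam("wrist");o=manip.observe();M=R.from_rotvec(o["tcp_rot"]).as_matrix()
crop(w,260,200,120,150,4,"w13.png")
for u,v,z in [(322,228,.138),(320,335,.138),(321,282,.138)]:
  p=plane(w,u,v,z);print(np.round(p,4),"tool",np.round(M.T@(p-o["position"]),4))
E
```

```text
[0.5704 0.0408 0.138 ] tool [0.0005 0.0079 0.035 ]
[0.5117 0.0495 0.138 ] tool [-0.0004  0.0074 -0.0243]
[0.5421 0.045  0.138 ] tool [0.0001 0.0077 0.0064]
```

View pics/w13.png

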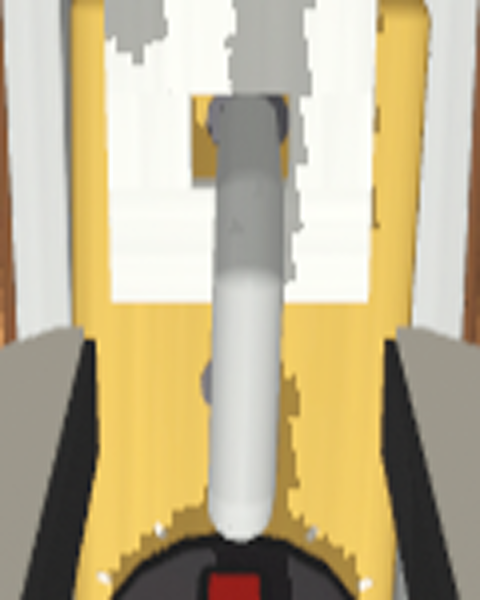

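jog_arm([
  [[0,0.013,0.0015,0,0,0,38],[0,0.013,0,0,0,0,38],[0,0,0,0,0,0,20],[0,0,0,0,0,0,10],[0,0,0,0,0,0,0],[0,0,0,0,0,0,0],[0,0,0,0,0,0,0]],
], grip_force=50)

```text
time_s: 11.05
position: [0.5375, 0.0458, 0.1189]
tcp_rot: [-1.137, 1.297, -1.31]
contact_force: [0.5, 0.2, -2.4]
grip_width: 0.079
```

```bash
python3 look.py w14.png
```

```text
[0.5375 0.0458 0.1189] hd -97.48808970552076 [ 0.01  -0.001 -1.   ] [ 0.038 -0.144  1.862 -0.002  1.414  1.74 ] 0.0794763749589419 11.05 [ 0.5  0.2 -2.4]
tcp proj [320.94372889 300.21691713] grasp [321.14399001 319.49510785]
```

View pics/w14.png

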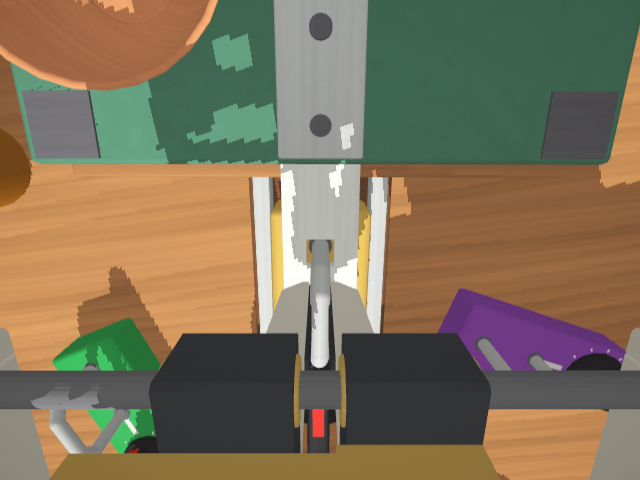

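jog_arm([
  [[0,-0.006,0,0,0,0,0],[0,-0.006,0,0,0,0,0],[0,-0.006,0,0,0,0,0],[0,-0.005,0,0,0,0,0],[0,0,0,0,0,0,0]],
])

```text
time_s: 11.72
position: [0.5373, 0.0458, 0.1441]
tcp_rot: [-1.137, 1.297, -1.31]
contact_force: [-1.3, -0.3, 0.3]
grip_width: 0.082
```

```bash
python3 look.py w15.png
```

```text
[0.5373 0.0458 0.1441] hd -97.49175874989749 [ 0.011 -0.001 -1.   ] [ 0.039 -0.16   1.834 -0.002  1.457  1.74 ] 0.0824453571640051 11.725 [-1.3 -0.3  0.3]
tcp proj [320.95329599 300.25767009] grasp [321.155636   319.53802994]
```

View pics/w15.png

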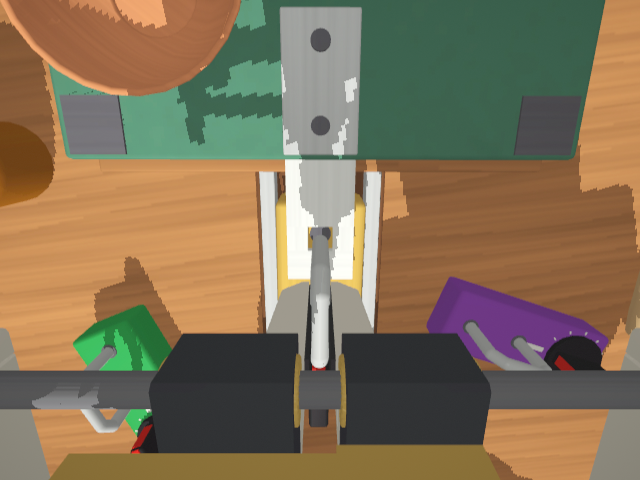

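jog_arm([
  [[0,-0.0025,0,0,0,0,0],[0,0,0,0,0,0,0]],
])

```text
time_s: 12.02
position: [0.5373, 0.0458, 0.1465]
tcp_rot: [-1.137, 1.297, -1.31]
contact_force: [-0.1, -0.4, 1.4]
grip_width: 0.081
```

jog_arm([
  [[0,-0.001,0,0,0,0,0],[0,0,0,0,0,0,0]],
])

```text
time_s: 12.28
position: [0.5371, 0.0458, 0.147]
tcp_rot: [-1.137, 1.297, -1.31]
contact_force: [2.2, 0.5, -1.5]
grip_width: 0.083
```

```bash
python3 look.py w16.png; python3 - <<'E'
from h import *
s=cam("scene");crop(s,300,195,120,120,5,"s3.png")
E
```

```text
[0.5371 0.0458 0.147 ] hd -97.49019393730798 [ 0.01  -0.001 -1.   ] [ 3.900e-02 -1.610e-01  1.831e+00 -1.000e-03  1.462e+00  1.740e+00] 0.0834065229297535 12.275 [ 2.2  0.5 -1.5]
tcp proj [320.93005405 300.26578453] grasp [321.12916938 319.54289162]
```

View pics/w16.png

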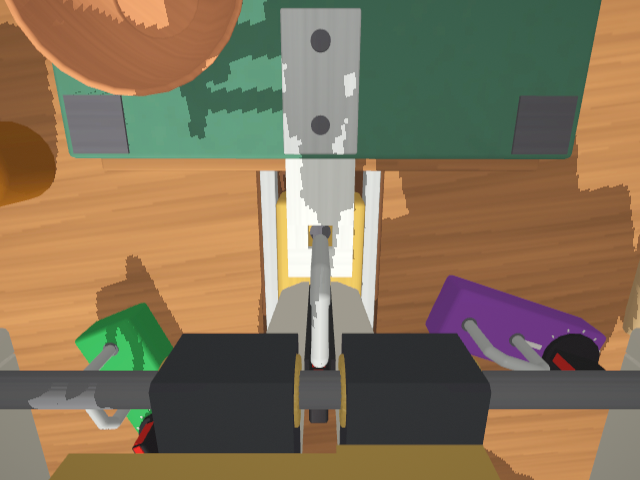

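View pics/s3.png

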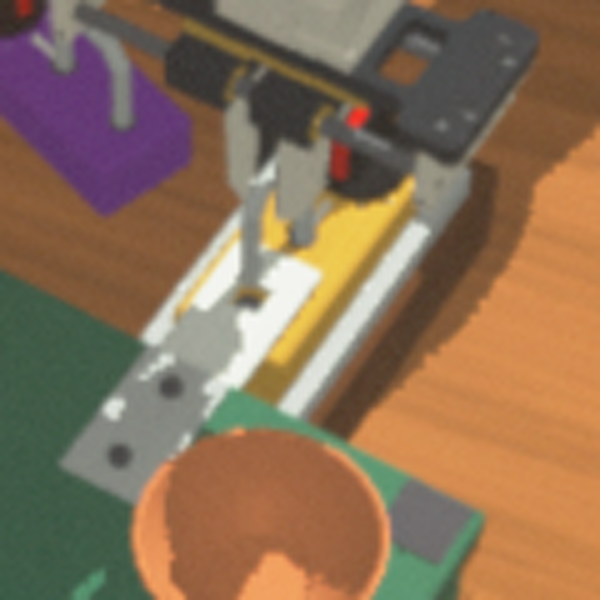

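```bash
python3 - <<'E'
from h import *
s=cam("scene");w=cam("wrist")
crop(w,280,210,80,80,7,"w17.png");crop(s,325,215,50,50,12,"s4.png")
c=np.array([.4636,.0572]);a=np.radians(-7.5);h=np.array([np.cos(a),np.sin(a)])
for z in (.091,.099,.109,.166): 
  p=np.r_[c+h*.095,z];print(z,proj(s,p),(proj(s,p)-[325,215]+.5)*12-.5,(proj(w,p)-[280,210]+.5)*7-.5)
E
```

```text
0.091 [349.62820634 256.27020591] [301.03847611 500.7424709 ] [267.87834815 142.75679105]
0.099 [349.70047878 254.08674299] [301.90574534 474.54091587] [267.55616965 167.5591005 ]
0.109 [349.79182452 251.32704568] [303.00189429 441.42454813] [267.12093699 201.06467227]
0.166 [350.33484713 234.92148641] [309.51816561 244.55783687] [263.63870081 469.13811192]
```

View pics/s4.png

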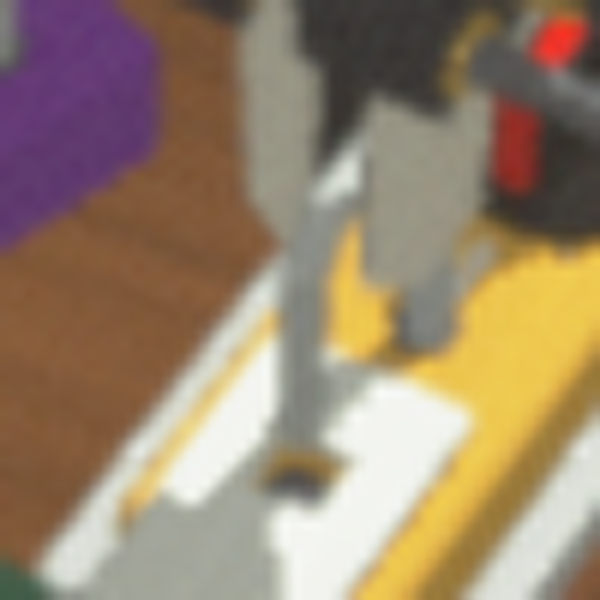

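View pics/w17.png

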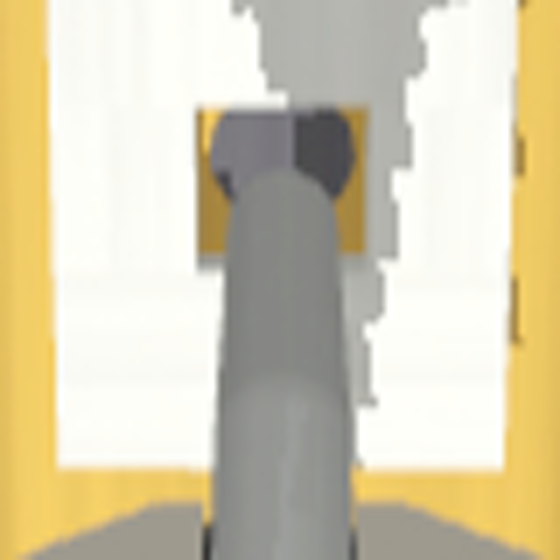

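jog_arm([
  [[0,-0.001,0,0,0,0,0],[0,0,0,0,0,0,0],[0,0,-0.005,0,0,0,0],[0,0,-0.007,0,0,0,0],[0,0,-0.007,0,0,0,0],[0,0,0,0,0,0,0]],
], grip_force=60)

```text
time_s: 13.22
position: [0.5163, 0.0485, 0.1475]
tcp_rot: [-1.138, 1.298, -1.309]
contact_force: [-0.7, -0.4, -5.2]
grip_width: 0.077
```

```bash
python3 look.py w18.png
```

```text
[0.5163 0.0485 0.1475] hd -97.48606533732976 [ 0.009 -0.001 -1.   ] [ 4.500e-02 -2.080e-01  1.870e+00 -1.000e-03  1.471e+00  1.747e+00] 0.07670046626090478 13.225 [-0.7 -0.4 -5.2]
tcp proj [320.94912818 300.24481027] grasp [321.15058725 319.52840706]
```

View pics/w18.png

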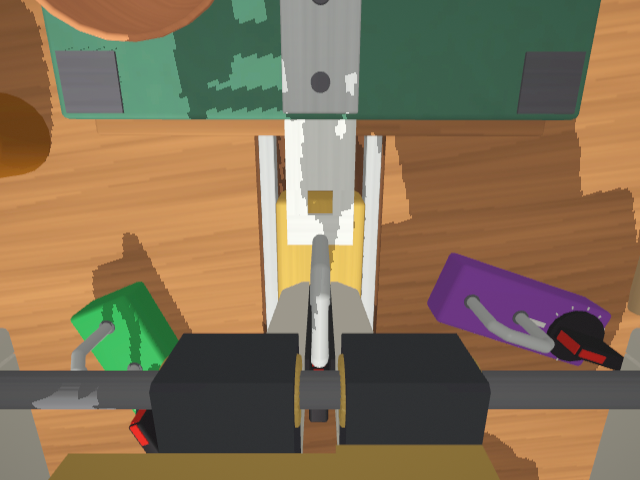

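jog_arm([
  [[0,0,-0.009,0,0,0,0],[0,0,-0.009,0,0,0,0],[0,0,-0.009,0,0,0,0],[0,0,-0.009,0,0,0,0],[0,0,-0.009,0,0,0,0],[0,0,-0.009,0,0,0,0],[0,0,0,0,0,0,0]],
])

```text
time_s: 14.15
position: [0.4597, 0.056, 0.148]
tcp_rot: [-1.136, 1.296, -1.31]
contact_force: [-0.0, 0.3, -4.4]
grip_width: 0.083
```

```bash
python3 look.py w19.png
```

```text
[0.4597 0.056  0.148 ] hd -97.4850834929959 [ 0.012 -0.001 -1.   ] [ 0.067 -0.344  1.977 -0.002  1.497  1.769] 0.08277997500041023 14.15 [-0.   0.3 -4.4]
tcp proj [320.93404517 300.24810478] grasp [321.134192   319.52585718]
```

View pics/w19.png

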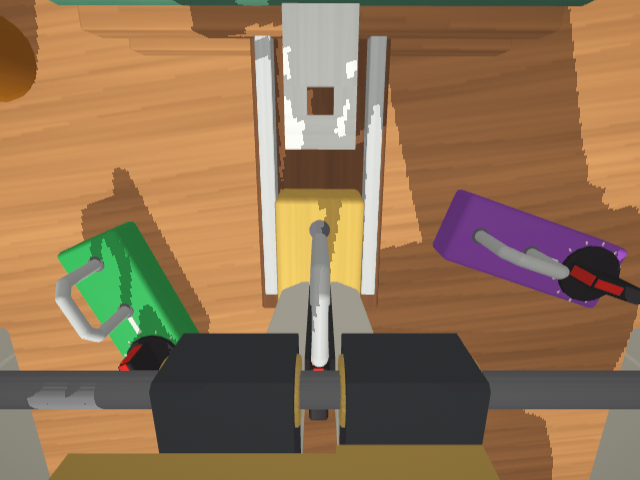

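jog_arm([
  [[0,-0.006,0,0,0,0,0],[0,-0.012,0,0,0,0,0],[0,-0.016,0,0,0,0,0],[0,-0.016,0,0,0,0,0],[0,-0.016,0,0,0,0,0],[0,-0.016,0,0,0,0,0],[0,-0.016,0,0,0,0,0],[0,-0.016,0,0,0,0,0],[0,-0.01,0,0,0,0,0],[0,-0.005,0,0,0,0,0],[0,0,0,0,0,0,0],[0,0,0,0,0,0,0],[0,0,0,0,0,0,0],[0,0,0,0,0,0,0]],
])

```text
time_s: 15.95
position: [0.4585, 0.056, 0.2849]
tcp_rot: [-1.138, 1.298, -1.309]
contact_force: [0.1, -0.9, -5.5]
grip_width: 0.079
```

```bash
python3 look.py w20.png; python3 - <<'E'
from h import *
s=cam("scene");crop(s,230,110,220,200,3,"s5.png")
E
```

```text
[0.4585 0.056  0.2849] hd -97.4964249465345 [ 0.009 -0.001 -1.   ] [ 0.067 -0.371  1.777 -0.002  1.727  1.769] 0.07947062912370362 15.95 [ 0.1 -0.9 -5.5]
tcp proj [320.92383433 300.20836451] grasp [321.12347276 319.47988679]
```

View pics/w20.png

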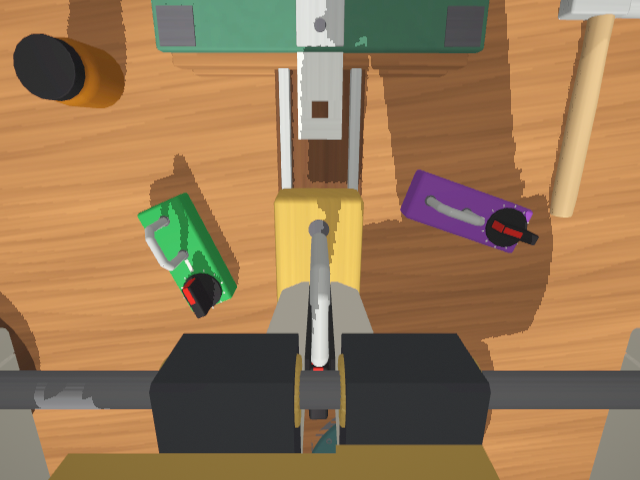

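View pics/s5.png

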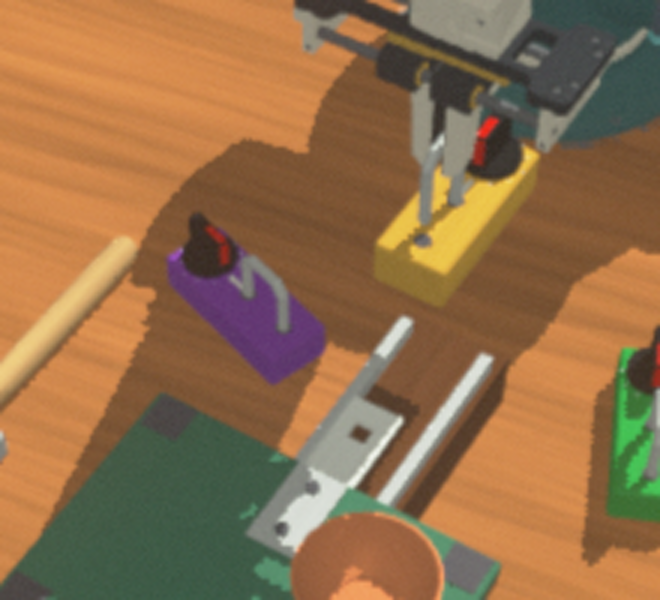

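```bash
python3 - <<'E'
from h import *
o=manip.observe();print(o["position"],o["qd"].round(4),o["contact_force"],o["time_s"])
print(manip.job_done())
E
```

```text
[0.45847042 0.05601164 0.28507786] [-0.0006  0.0006 -0.0043 -0.0006  0.0018  0.0003] [-0.2773508   0.00838167 -5.4489428 ] 16.05
the job is handed in; nothing more can be done
None
```

The job is handed in at 16.05 s of the 51 s allowed. The brass lock is open and held upright and still above the step.

- **Dial:** I gripped it and turned it clockwise in three clicks of 30° (-7.5° to -97.4° of tool heading). The wrist picture then showed the red pointer at the long white mark.
- **Shackle:** I pulled it up about 28 mm to its stop. The scene view put the short leg's end at about 109 mm, 10 mm above the strap as expected.
- **Draw-out and lift:** The lock slid about 78 mm to the front, well past the 46 mm needed to clear the strap, and I then lifted it 137 mm.

Last checks:
- About 5.5 N of load on the wrist, close to the lock's weight.
- Joint speeds close to zero.
- The lock looked level and open in the wrist and scene pictures, with nothing touching it.
- The hammer was never approached and looked undisturbed in the views I had. The jar also looked undisturbed and was in its place in the last wrist picture, as was the bowl in the last scene picture.

Two readings disagreed:
- The cameras differed by 3 to 6 mm on the chest's position. I relied on close wrist views for the grasps.
- The gripper read about 7.5 mm across the 9 mm crossbar. It did not slip in the pull or the lift.

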